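Make up two mosaic kits

TASK

Make up two mosaic kits from the stock on the table: the three-compartment tray gets the large glue jar, the grout spreader and the square tin of tiles; the two-compartment tray gets the small glue jar and the cup full of tiles. One thing to a compartment (whichever you like within its tray), standing upright on the tray's floor, set down gently rather than dropped and never toppled. Leave the empty cup and the sanding block where they stand.

Things in the scene. Friction and masses are not known exactly. Their poses are not given: they have to be found in the camera images.
- tray3: plywood kit tray fixed to the table, three equal square compartments in a row along its x axis, centred at x = -85, 0 and +85 mm, y = 0. Outside 260 x 90 mm; each compartment 80 x 80 mm inside; floor 4 mm thick; all walls and dividers 5 mm thick, with their tops 14 mm above the table. Origin: centre of its underside, x along the row, z up.
- tray2: plywood kit tray fixed to the table, two equal square compartments in a row along its x axis, centred at x = -38.5 and +38.5 mm, y = 0. Outside 159 x 82 mm; each compartment 72 x 72 mm inside; floor 4 mm thick; all walls and dividers 5 mm thick, with their tops 14 mm above the table. Origin: centre of its underside, x along the row, z up.
- large_jar: the large glue jar: white round plastic body, 56 mm diameter up to 50 mm height, black lid of 58 mm diameter from 54 to 70 mm height. About 180 g. The stock stands in rows along x and y, 95 mm or more between centres, a low saucer and a tape roll (62 mm wide, 24 mm high) among it; fingers closing diagonally to the rows have most room. Origin: centre of its underside, z up.
- small_jar: the small glue jar: white round plastic body, 40 mm diameter up to 31 mm height, black lid of 42 mm diameter from 34 to 46 mm height. About 70 g. Origin: centre of its underside, z up.
- spreader: grout spreader: a dark rubber sole 60 (x) x 36 (y) x 8 mm with an upright wooden grip rib on it, 52 mm long (x), 16 mm thick (y), from 8 to 42 mm height. About 90 g. Take it by the rib. Origin: centre of its underside, z up.
- tile_tin: square aluminium tin heaped with mixed glass tiles, 50 x 50 mm, 36 mm high, sides along x and y. About 160 g. Origin: centre of its underside, z up.
- tile_cup: round clear plastic cup full of mixed glass tiles, outer diameter 45 mm at the foot and 51 mm at the rim, 42 mm high. About 90 g. Origin: centre of its underside, z up.
- empty_cup: the same clear plastic cup, but empty (45 mm at the foot, 51 mm at the rim, 42 mm high). Not for the kits: leave it where it stands. Origin: centre of its underside, z up.
- sanding_block: cork sanding block, 66 (x) x 42 (y) x 29 mm high. Not for the kits: leave it where it stands. Origin: centre of its underside, z up.
Things that resemble listed ones, but are neither listed nor needed, are in the scene too. What is shaped like the small_jar but green is not meant. Leave any green look-alike of the large_jar alone.

How it is judged:
At the end, for the whole second after the job is handed in: Large jar, spreader, square tin on the floor of the three-compartment tray; small jar, full cup on that of the two-compartment tray: underside under 9 mm above the table, upright to 0.12 rad, at rest. Empty cup and sanding block within 30 mm of their starts (x of large_jar in the frame of tray3 between -0.115 and 0.115 m and y of large_jar in the frame of tray3 between -0.032 and 0.032 m and z of large_jar in the frame of tray3 between 0 and 0.009 m and angle between each of large_jar, spreader, tile_tin, small_jar, tile_cup's own z axis and vertical below 0.12 rad and linear speed of each of large_jar, spreader, tile_tin, small_jar, tile_cup below 0.02 m/s and angular speed of each of large_jar, spreader, tile_tin, small_jar, tile_cup below 0.3 rad/s and x of spreader in the frame of tray3 between -0.115 and 0.115 m and y of spreader in the frame of tray3 between -0.032 and 0.032 m and z of spreader in the frame of tray3 between 0 and 0.009 m and x of tile_tin in the frame of tray3 between -0.115 and 0.115 m and y of tile_tin in the frame of tray3 between -0.032 and 0.032 m and z of tile_tin in the frame of tray3 between 0 and 0.009 m and x of small_jar in the frame of tray2 between -0.066 and 0.066 m and y of small_jar in the frame of tray2 between -0.03 and 0.03 m and z of small_jar in the frame of tray2 between 0 and 0.009 m and x of tile_cup in the frame of tray2 between -0.066 and 0.066 m and y of tile_cup in the frame of tray2 between -0.03 and 0.03 m and z of tile_cup in the frame of tray2 between 0 and 0.009 m and distance of each of empty_cup, sanding_block from where it was at the start of the episode below 0.03 m); the robot touches nothing.
It fails at once if the empty cup or the sanding block is moved by more than 30 mm (distance of any of empty_cup, sanding_block from where it was at the start of the episode above 0.03 m).
It fails at once if a kit thing is toppled (tilted by more than 0.8 rad) (angle between any of large_jar, spreader, tile_tin, small_jar, tile_cup's own z axis and vertical above 0.8 rad).
It fails at once if a kit thing is dropped: it falls out of the fingers' hold at over 0.7 m/s with its underside over 50 mm above the table ((height (world z) of large_jar above 0.05 m and contact force between large_jar and the fingers below 0.05 N and linear speed of large_jar above 0.7 m/s) or (height (world z) of spreader above 0.05 m and contact force between spreader and the fingers below 0.05 N and linear speed of spreader above 0.7 m/s) or (height (world z) of tile_tin above 0.05 m and contact force between tile_tin and the fingers below 0.05 N and linear speed of tile_tin above 0.7 m/s) or (height (world z) of small_jar above 0.05 m and contact force between small_jar and the fingers below 0.05 N and linear speed of small_jar above 0.7 m/s) or (height (world z) of tile_cup above 0.05 m and contact force between tile_cup and the fingers below 0.05 N and linear speed of tile_cup above 0.7 m/s)).
It also fails if it takes over 138 s, if anything falls off the work surface, if the arm or the gripper's body presses on something with over 40 N, if the wrist force passes 120 N, or if a joint passes its speed limit or range.

ROBOT

A 6-joint arm with a two-finger parallel gripper is mounted at the origin on the work surface. World frame = base frame: x ahead of the robot, y to its left, z up, the work surface at z = 0. Lengths are in m, angles in rad, forces in N, time in s.
With the tool pointing down it reaches from about 0.4 to 0.825 m from the base axis. Payload 7 kg.
Tool frame: the origin (TCP) lies at the very end of the fingers, on their centre line; the grasp point (between the pads) lies arm.grip_point_offset behind it (arm.grip_point_offset is the distance from the TCP to the grasp point, in m); z points along the fingers, y is the line along which they close (so a half turn about z gives the same grasp; the last joint's range is limited). The gripper opens to 88 mm and grips with 3 to 60 N. Pads are 19 mm wide; open, the fingers measure 130 mm over their backs; the gripper's body (78 mm by 193 mm) begins 47 mm behind the grasp point.
Start: joints at [1.444, 0.359, 0.012, 0, -1.224, -0.288], TCP at [0.272, 0.618, 0.227] pointing down, gripper open.
Joint ranges: [-3.07, 3.07], [-1.43, 2.12], [-1.02, 1.25], [-3.03, 1.67], [-3.05, -0], [-3.03, 3.03]. Speed limits (rad/s): [2.39, 2.39, 3.01, 3.14, 3.14, 3.14].

INTERFACE

Orientations are given as [roll, pitch, yaw] about the fixed x, y, z axes, in that order (R = Rz(yaw) Ry(pitch) Rx(roll)).
In Python, from station import arm gives the robot as it stands.
- The arm moves only by the shell command python3 -m crank 'ROWS' [OPENING] [FORCE]. ROWS is JSON, a list of rows, each an object of numbers: "dx", "dy", "dz": the shift along the tool's x, y, z in cm; "wx", "wy", "wz": the turn, a rotation vector about the tool's x, y, z in degrees. A call has exactly 10 rows; each row is the pose to reach, as a shift and turn from the pose commanded when the call began, along the tool's axes at that moment; what a row does not reach only later rows make up. A row lasts 1/8 s, in which the tool goes at most 62.5 mm and 10.7 degrees, less where a joint would pass 70% of its speed; a pose out of reach is approached as far as the arm can. A call with a gripper value outside its range is refused whole. OPENING is the finger opening in cm, from 0 to 8.76, set as the call begins (- or left out, the last holds). The fingers move at their own pace and stop on an object; FORCE is the grip in N (left out, the last holds). Time passes only in rows, so rows that repeat a pose let the fingers close, or fill a call up. It gives the time, the measured TCP pose, the force, the opening and the grip force at its end, in the units of the state.
- arm.get_state(): the state, without advancing time (a new reading comes with each control period).
- arm.grab_frame(name): name is "scene" or "side" or "wrist"; returns the picture (420x560x3 uint8, red, green, blue); there is no depth.
- arm.calibration(name): a dict with "fx", "fy", "cx", "cy" (pixels), "dist_coeffs" ([k1, k2, p1, p2, k3] as OpenCV has them; the pictures are not rectified), "world_from_camera" (4x4, takes a point from camera to world coordinates). Camera axes: x right, y down, z forward; pixel columns grow to the right and rows downward; lengths in m; the calibration is good to about 2 mm. A picture is of the moment at which its call begins: read the wrist's pose just before it. calibration takes no time and is no camera call; for the wrist camera it gives the pose at the moment of the call.
- arm.job_done(): hands the job in; it is judged then, once.
Trained networks look in the newest picture that a camera, given by its name, has taken for a name from the list of things; names that differ only in an ending like _2 or _b are one class to them, and where a whole thing is asked for, a point or a joint stands for the part that bears it (a point fixed in the world has none). Each returns a list of dicts, best first, with "confidence" (0 to 1); they miss things now and then, are a little off and sometimes report something else, mostly with a low value. They report only what shows in the picture. A call takes as long as a camera call. They do not tell look-alikes from the thing itself.
- arm.find_in(camera, query): "centre" ([x, y, z] in m, in world coordinates, good to about 4 mm: the middle of the surface that is visible of it).
- arm.masks_of(camera, query): "pixels" (420x560 bool, what is visible of it).
- arm.mark_of(camera, query): "centre" ([x, y, z] in m, in world coordinates, good to about 4 mm: a listed point, or the origin of a listed thing).
The state is a dict: "t": time; "q": joint angles; "qd": joint speeds; "joint_efforts": joint torques, N m; "eef_pos": TCP position; "ee_rot": TCP orientation; "force": force on the tool from outside, world axes, zero at the start; "moment": the same for the moment, N m; "width": finger opening in m; "gripper_force": force on a finger pad.
Only numpy, scipy, OpenCV 4.12 (cv2) and the standard library are available. Lean on these libraries where they do the work, as an engineer would, in place of code of your own. Each camera call takes 0.05 s, during which the arm holds its last target. There are 200 camera calls.

## Working session

There is one attempt and no reset: what is moved stays moved. The work goes in short steps, Python scripts to look and compute and a shell command to move; the robot and the scene stay as the last step left them, time stands still between calls to the robot, and variables do not carry over. Pictures are saved under pics/ and viewed, at most 14 in all, crops included, and the job is handed in when it is done.

```bash
ls; mkdir -p pics
cat > h.py <<'E'
import numpy as np, cv2
from station import arm
def save(cam,fn,crop=None,s=1):
    im=arm.grab_frame(cam)
    if crop: x0,y0,x1,y1=crop; im=im[y0:y1,x0:x1]
    if s!=1: im=cv2.resize(im,None,fx=s,fy=s,interpolation=cv2.INTER_CUBIC)
    cv2.imwrite('pics/'+fn,im[:,:,::-1])
def proj(cam,p):
    c=arm.calibration(cam);T=np.linalg.inv(c['world_from_camera']);K=np.array([[c['fx'],0,c['cx']],[0,c['fy'],c['cy']],[0,0,1.]])
    r,_=cv2.Rodrigues(T[:3,:3]);return cv2.projectPoints(np.float64(p).reshape(-1,1,3),r,T[:3,3],K,np.array(c['dist_coeffs']))[0][:,0]
def ray(cam,uv,z):
    c=arm.calibration(cam);W=np.array(c['world_from_camera']);K=np.array([[c['fx'],0,c['cx']],[0,c['fy'],c['cy']],[0,0,1.]])
    n=cv2.undistortPoints(np.float64(uv).reshape(-1,1,2),K,np.array(c['dist_coeffs']))[:,0]
    d=np.c_[n,np.ones(len(n))]@W[:3,:3].T;o=W[:3,3];return o+d*((z-o[2])/d[:,2])[:,None]
E
python3 - <<'E'
from h import *
print({k:v for k,v in arm.get_state().items() if k in('t','eef_pos','ee_rot','width')},arm.grip_point_offset)
save('scene','s0.png');save('side','d0.png')
for cam in('scene','side'):
  for n in 'tray3 tray2 large_jar small_jar spreader tile_tin tile_cup empty_cup sanding_block'.split():
    for d in arm.mark_of(cam,n): print(cam,n,np.round(d['centre'],3),round(d['confidence'],2),np.round(proj(cam,d['centre'])[0]))
E
```

```text
pics
{'t': 0.0, 'eef_pos': array([0.27184105, 0.61729053, 0.22561319]), 'ee_rot': array([ 3.13989272e+00, -1.65771009e-04, -4.14939925e-01]), 'width': 0.08764569081998957} 0.0188
scene tray3 [ 0.506 -0.309  0.006] 0.93 [141. 208.]
scene tray3 [ 0.497  0.321 -0.   ] 0.83 [410. 219.]
scene tray3 [ 0.682 -0.14  -0.004] 0.69 [199. 280.]
scene tray2 [ 0.506 -0.309  0.006] 0.93 [141. 208.]
scene tray2 [ 0.497  0.321 -0.   ] 0.83 [410. 219.]
scene tray2 [ 0.682 -0.14  -0.004] 0.69 [199. 280.]
scene large_jar [0.57  0.116 0.001] 0.87 [321. 241.]
scene large_jar [ 0.479  0.203 -0.005] 0.86 [358. 212.]
scene small_jar [ 0.346 -0.117 -0.002] 0.78 [230. 164.]
scene small_jar [ 0.56  -0.005  0.   ] 0.62 [267. 235.]
scene small_jar [ 0.508 -0.308  0.004] 0.52 [142. 209.]
scene spreader [ 0.686 -0.141 -0.003] 0.72 [198. 281.]
scene tile_tin [ 0.685 -0.005 -0.001] 0.72 [263. 284.]
scene tile_cup [ 0.572 -0.119 -0.002] 0.59 [216. 237.]
scene empty_cup [0.687 0.147 0.001] 0.68 [336. 289.]
scene empty_cup [ 0.572 -0.122 -0.004] 0.31 [215. 238.]
scene sanding_block [ 0.421  0.116 -0.002] 0.73 [321. 191.]
side tray3 [0.502 0.324 0.003] 0.78 [226. 137.]
side tray3 [ 0.511 -0.307 -0.002] 0.62 [327. 319.]
side tray3 [ 0.566 -0.005  0.002] 0.39 [293. 209.]
side tray2 [0.502 0.324 0.003] 0.78 [226. 137.]
side tray2 [ 0.511 -0.307 -0.002] 0.62 [327. 319.]
side tray2 [ 0.566 -0.005  0.002] 0.39 [293. 209.]
side large_jar [ 0.57   0.12  -0.001] 0.87 [275. 177.]
side large_jar [ 0.481  0.201 -0.005] 0.58 [232. 167.]
side small_jar [ 0.568 -0.005  0.004] 0.97 [294. 208.]
side small_jar [ 0.347 -0.118  0.002] 0.62 [216. 269.]
side small_jar [ 0.684 -0.139 -0.002] 0.34 [365. 236.]
side spreader [ 0.683 -0.142 -0.003] 0.91 [365. 238.]
side tile_tin [ 0.683 -0.004 -0.003] 0.58 [338. 199.]
side tile_cup [ 0.569 -0.127  0.002] 0.72 [316. 245.]
side empty_cup [0.687 0.146 0.003] 0.68 [314. 161.]
side sanding_block [ 0.425  0.118 -0.   ] 0.88 [220. 190.]
```

View pics/s0.png

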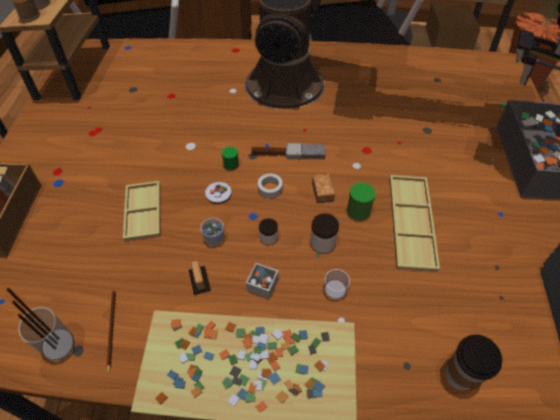

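View pics/d0.png

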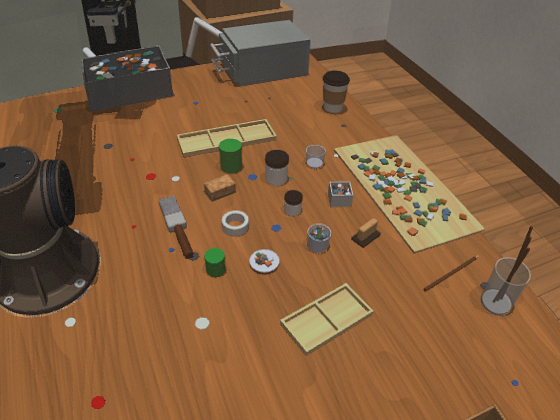

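The scene view shows these candidates:
- **Large jar:** black lid at (324,233), against the green one at (360,202) and a big far container at (470,362).
- **Small jar:** black lid at (269,231), against the green one at (230,158).
- **Cups:** (213,232) holds tiles; (337,286) is empty.

The white/black jars and the tile-filled cup fit the description. The trays are at (413,222) with three compartments and (142,210) with two. I'll confirm in an enlarged crop and measure yaws.

Run:
```python
from h import *
save('scene','crop.png',(190,140,390,300),4)
for cam in('scene','side'):
  arm.grab_frame(cam)
  for n,z,s in(('tray3',.014,None),('tray2',.014,None),('tile_tin',.036,None),('spreader',.008,None)):
    for d in arm.masks_of(cam,n)[:2]:
      m=d['pixels'].astype(np.uint8)
      c,_=cv2.findContours(m,0,2);c=max(c,key=cv2.contourArea)
      P=ray(cam,c[:,0],z)[:,:2]; r=cv2.minAreaRect((P*1000).astype(np.float32))
      print(cam,n,round(d['confidence'],2),np.round(r[0],1),np.round(r[1],1),round(r[2],1))
```

```text
scene tray3 0.84 [510.3 323.5] [ 97.2 270.4] 89.0
scene tray3 0.75 [ 517.4 -302.9] [168.8  86.7] 13.0
scene tray2 0.84 [510.3 323.5] [ 97.2 270.4] 89.0
scene tray2 0.75 [ 517.4 -302.9] [168.8  86.7] 13.0
scene tile_tin 0.72 [694.6  -4.4] [58.9 68.7] 72.5
scene spreader 0.81 [ 679.3 -140.4] [78.7 36.3] 22.3
scene spreader 0.55 [504.2 325.4] [ 97.1 270.7] 88.8
side tray3 0.95 [499.2 311. ] [110.3 261.2] 88.3
side tray3 0.77 [ 507.5 -313.1] [166.3  90.2] 12.6
side tray2 0.95 [499.2 311. ] [110.3 261.2] 88.3
side tray2 0.77 [ 507.5 -313.1] [166.3  90.2] 12.6
side tile_tin 0.92 [673.8 -27.4] [84.5 59.3] 70.3
side spreader 0.78 [ 690.7 -136.4] [86.6 45.3] 21.0
```

View pics/crop.png

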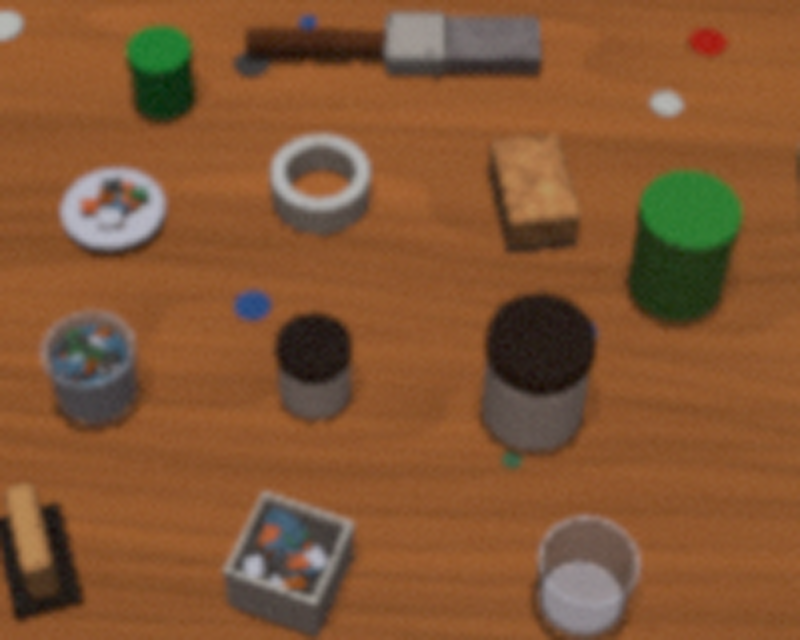

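The crop confirms the targets: the black-lidded white jars, the cup filled with tiles at upscaled (92,368), and the empty cup at (588,575). The saucer, tape roll and green jars are distractors. Next I'll fit poses from silhouettes in both cameras.

```bash
cat > fit.py <<'E'
from h import *
from scipy.optimize import minimize
def cyl(*rz): 
    a=np.linspace(0,2*np.pi,36);return np.vstack([np.c_[r*np.cos(a),r*np.sin(a),0*a+z] for r,z in rz])
def box(x,y,z0,z1): return np.array([[sx*x/2,sy*y/2,z] for sx in(1,-1) for sy in(1,-1) for z in(z0,z1)])
M=dict(tray3=[box(.26,.09,0,.014)],tray2=[box(.159,.082,0,.014)],large_jar=[cyl((.028,0),(.028,.05)),cyl((.029,.054),(.029,.07))],
 small_jar=[cyl((.02,0),(.02,.031)),cyl((.021,.034),(.021,.046))],spreader=[box(.06,.036,0,.008),box(.052,.016,.008,.042)],
 tile_tin=[box(.05,.05,0,.036)],tile_cup=[cyl((.0225,0),(.0255,.042))])
def sil(cam,n,p):
    c,s=np.cos(p[2]),np.sin(p[2]);im=np.zeros((1680,2240),np.uint8)
    for P in M[n]:
        W=np.c_[c*P[:,0]-s*P[:,1]+p[0],s*P[:,0]+c*P[:,1]+p[1],P[:,2]+(p[3] if len(p)>3 else 0)]
        cv2.fillConvexPoly(im,cv2.convexHull(np.int32(np.round(proj(cam,W)*4+1.5))),255)
    return cv2.resize(im,(560,420),interpolation=cv2.INTER_AREA)/255.
def fit(n,p0,cams=('scene','side'),yaw=True):
    ms={}
    for cam in cams:
        c0=proj(cam,[p0[0],p0[1],.02])[0]
        for d in arm.masks_of(cam,n):
            m=d['pixels'];
            if m.sum()>20 and np.hypot(*(np.argwhere(m).mean(0)[::-1]-c0))<22: ms[cam]=m.astype(float);break
    f=lambda v:sum(np.abs(sil(cam,n,(v[0]*.01+p0[0],v[1]*.01+p0[1],p0[2]+(v[2]*.2 if yaw else 0)))-m).sum()/m.sum() for cam,m in ms.items())
    s=np.array([[0,0,0],[1,0,0],[0,1,0],[0,0,1.]])-.25
    r=minimize(f,[0,0,0],method='Nelder-Mead',options=dict(initial_simplex=s,xatol=.02,fatol=1e-4,maxiter=150))
    v=r.x;return np.array([v[0]*.01+p0[0],v[1]*.01+p0[1],p0[2]+(v[2]*.2 if yaw else 0)]),r.fun,list(ms)
E
python3 - <<'E'
from fit import *
G=dict(tray3=(.5,.322,0),tray2=(.508,-.308,.22),large_jar=(.57,.118,0),small_jar=(.566,-.005,0),spreader=(.685,-.141,.38),tile_tin=(.684,-.005,-.32),tile_cup=(.57,-.122,0))
for n,p in G.items():
    r,e,c=fit(n,p,yaw=n in('tray3','tray2','spreader','tile_tin')); print(n,np.round(r[:2],4),round(np.degrees(r[2]),1),round(e,2),c)
E
```

```text
tray3 [0.5023 0.3239] -0.8 0.23 ['scene', 'side']
tray2 [ 0.5104 -0.3076] 13.0 0.12 ['scene', 'side']
large_jar [0.5702 0.1186] 0.0 0.15 ['scene', 'side']
small_jar [ 0.564  -0.0041] 0.0 0.26 ['scene', 'side']
spreader [ 0.6841 -0.1393] 23.8 0.32 ['scene', 'side']
tile_tin [ 0.6855 -0.0065] -17.3 0.15 ['scene', 'side']
tile_cup [ 0.573  -0.1252] 0.0 0.18 ['scene', 'side']
```

```bash
cat > go.py <<'E'
import sys
from h import *
from scipy.spatial.transform import Rotation as R
s=arm.get_state();p=np.array(s['eef_pos']);A=R.from_euler('xyz',s['ee_rot'])
a=[float(v) for v in sys.argv[1:]]
for i in range(0,len(a),4):
    x,y,z,w=a[i:i+4]
    d=A.inv().apply(np.array([x,y,z])-p)*100
    w=(A.inv()*R.from_euler('xyz',[np.pi,0,np.radians(w)])).as_rotvec(degrees=True)
    print(a[i:i+4],'d',np.round(d,2),'w',np.round(w,1))
E
python3 go.py .570 .1186 .18 0  .570 .1186 .044 0
```

```text
[0.57, 0.1186, 0.18, 0.0] d [47.39 33.67  4.66] w [ -0.    0.  -23.8]
[0.57, 0.1186, 0.044, 0.0] d [47.39 33.67 18.26] w [ -0.    0.  -23.8]
```

```bash
python3 -m crank '[{"dx":4.7,"dy":3.4,"wz":-2.4},{"dx":9.4,"dy":6.7,"wz":-4.8},{"dx":14.2,"dy":10.1,"dz":1,"wz":-7.1},{"dx":19,"dy":13.5,"dz":1.5,"wz":-9.5},{"dx":23.7,"dy":16.8,"dz":2,"wz":-11.9},{"dx":28.4,"dy":20.2,"dz":2.5,"wz":-14.3},{"dx":33.2,"dy":23.6,"dz":3,"wz":-16.7},{"dx":37.9,"dy":26.9,"dz":3.6,"wz":-19},{"dx":42.7,"dy":30.3,"dz":4.1,"wz":-21.4},{"dx":47.4,"dy":33.7,"dz":4.7,"wz":-23.8}]' 8.7 20; python3 go.py .570 .1186 .044 0
```

```text
[0.57, 0.1186, 0.044, 0.0] d [47.39 33.67 18.26] w [ -0.    0.  -23.8]$[0]: bad value
```

```bash
python3 -m crank '[{"dx":4.7,"dy":3.4,"dz":0,"wx":0,"wy":0,"wz":-2.4},{"dx":9.4,"dy":6.7,"dz":0.5,"wx":0,"wy":0,"wz":-4.8},{"dx":14.2,"dy":10.1,"dz":1,"wx":0,"wy":0,"wz":-7.1},{"dx":19,"dy":13.5,"dz":1.5,"wx":0,"wy":0,"wz":-9.5},{"dx":23.7,"dy":16.8,"dz":2,"wx":0,"wy":0,"wz":-11.9},{"dx":28.4,"dy":20.2,"dz":2.5,"wx":0,"wy":0,"wz":-14.3},{"dx":33.2,"dy":23.6,"dz":3,"wx":0,"wy":0,"wz":-16.7},{"dx":37.9,"dy":26.9,"dz":3.6,"wx":0,"wy":0,"wz":-19},{"dx":42.7,"dy":30.3,"dz":4.1,"wx":0,"wy":0,"wz":-21.4},{"dx":47.4,"dy":33.7,"dz":4.7,"wx":0,"wy":0,"wz":-23.8}]' 8.7 20; python3 go.py .570 .1186 .044 0
```

```text
t: 3.5
eef_pos: [0.571, 0.1167, 0.1798]
ee_rot: [-3.141, -0.001, 0.002]
force: [0.8, 0.2, -0.2]
width: 0.0865
gripper_force: 0.0
[0.57, 0.1186, 0.044, 0.0] d [-0.11 -0.19 13.58] w [-0.  -0.1  0.1]
```

```bash
python3 -m crank '[{"dx":-0.1,"dy":-0.2,"dz":2.5,"wx":0,"wy":0,"wz":0},{"dx":-0.1,"dy":-0.2,"dz":5,"wx":0,"wy":0,"wz":0},{"dx":-0.1,"dy":-0.2,"dz":7.5,"wx":0,"wy":0,"wz":0},{"dx":-0.1,"dy":-0.2,"dz":9.5,"wx":0,"wy":0,"wz":0},{"dx":-0.1,"dy":-0.2,"dz":11,"wx":0,"wy":0,"wz":0},{"dx":-0.1,"dy":-0.2,"dz":12.3,"wx":0,"wy":0,"wz":0},{"dx":-0.1,"dy":-0.2,"dz":13.1,"wx":0,"wy":0,"wz":0},{"dx":-0.1,"dy":-0.2,"dz":13.5,"wx":0,"wy":0,"wz":0},{"dx":-0.1,"dy":-0.2,"dz":13.5,"wx":0,"wy":0,"wz":0},{"dx":-0.1,"dy":-0.2,"dz":13.5,"wx":0,"wy":0,"wz":0}]'; python3 -m crank '[{"dx":0,"dy":0,"dz":0,"wx":0,"wy":0,"wz":0},{"dx":0,"dy":0,"dz":0,"wx":0,"wy":0,"wz":0},{"dx":0,"dy":0,"dz":0,"wx":0,"wy":0,"wz":0},{"dx":0,"dy":0,"dz":0,"wx":0,"wy":0,"wz":0},{"dx":0,"dy":0,"dz":0,"wx":0,"wy":0,"wz":0},{"dx":0,"dy":0,"dz":0,"wx":0,"wy":0,"wz":0},{"dx":0,"dy":0,"dz":0,"wx":0,"wy":0,"wz":0},{"dx":0,"dy":0,"dz":0,"wx":0,"wy":0,"wz":0},{"dx":0,"dy":0,"dz":0,"wx":0,"wy":0,"wz":0},{"dx":0,"dy":0,"dz":0,"wx":0,"wy":0,"wz":0}]' 4 25; python3 go.py .57 .1186 .14 0 .587 .3227 .14 -0.8 .587 .3227 .049 -0.8
```

```text
t: 4.75
eef_pos: [0.5694, 0.1204, 0.0451]
ee_rot: [-3.141, -0.001, 0.001]
force: [-0.1, -0.3, -0.2]
width: 0.0871
gripper_force: 0.0
t: 6.0
eef_pos: [0.5691, 0.1201, 0.0447]
ee_rot: [3.141, -0.0, 0.001]
force: [-0.6, -4.1, 4.6]
width: 0.0575
gripper_force: 25.0
[0.57, 0.1186, 0.14, 0.0] d [ 0.09  0.15 -9.53] w [ 0. -0.  0.]
[0.587, 0.3227, 0.14, -0.8] d [  1.81 -20.26  -9.54] w [ 0.  -0.   0.8]
[0.587, 0.3227, 0.049, -0.8] d [  1.81 -20.26  -0.44] w [ 0.  -0.   0.8]
```

```bash
python3 -m crank '[{"dx":0,"dy":0,"dz":-2,"wx":0,"wy":0,"wz":0},{"dx":0,"dy":0,"dz":-5,"wx":0,"wy":0,"wz":0},{"dx":0.2,"dy":-1.5,"dz":-8,"wx":0,"wy":0,"wz":0},{"dx":0.6,"dy":-5,"dz":-9.5,"wx":0,"wy":0,"wz":0.2},{"dx":0.9,"dy":-9,"dz":-9.5,"wx":0,"wy":0,"wz":0.4},{"dx":1.3,"dy":-13,"dz":-9.5,"wx":0,"wy":0,"wz":0.6},{"dx":1.6,"dy":-17,"dz":-9.5,"wx":0,"wy":0,"wz":0.8},{"dx":1.8,"dy":-19.5,"dz":-9.5,"wx":0,"wy":0,"wz":0.8},{"dx":1.8,"dy":-20.2,"dz":-9.5,"wx":0,"wy":0,"wz":0.8},{"dx":1.8,"dy":-20.3,"dz":-9.5,"wx":0,"wy":0,"wz":0.8}]'; python3 go.py .5873 .3227 .0492 -0.8
python3 - <<'E'
from fit import *
save('wrist','w1.png')
E
```

```text
t: 7.25
eef_pos: [0.5865, 0.3232, 0.139]
ee_rot: [3.141, 0.001, -0.013]
force: [1.2, -0.1, -2.3]
width: 0.057
gripper_force: 25.0
[0.5873, 0.3227, 0.0492, -0.8] d [0.09 0.04 8.98] w [0. 0. 0.]
```

View pics/w1.png

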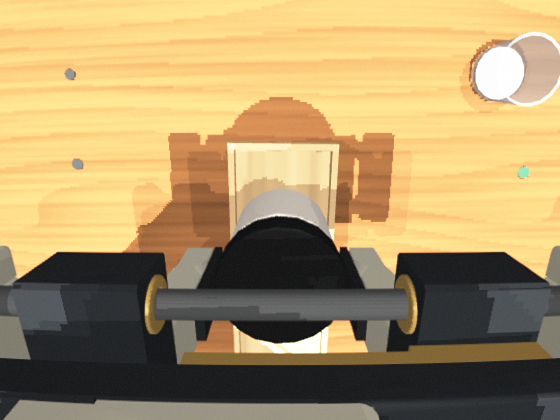

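The wrist view shows the jar at (282,270), held upright and centred laterally over the tray's end compartment (columns 230–338). Lowering it now.

```bash
python3 -m crank '[{"dx":0.1,"dy":0,"dz":2,"wx":0,"wy":0,"wz":0},{"dx":0.1,"dy":0,"dz":4,"wx":0,"wy":0,"wz":0},{"dx":0.1,"dy":0,"dz":5.8,"wx":0,"wy":0,"wz":0},{"dx":0.1,"dy":0,"dz":7.2,"wx":0,"wy":0,"wz":0},{"dx":0.1,"dy":0,"dz":8,"wx":0,"wy":0,"wz":0},{"dx":0.1,"dy":0,"dz":8.4,"wx":0,"wy":0,"wz":0},{"dx":0.1,"dy":0,"dz":8.7,"wx":0,"wy":0,"wz":0},{"dx":0.1,"dy":0,"dz":8.9,"wx":0,"wy":0,"wz":0},{"dx":0.1,"dy":0,"dz":9,"wx":0,"wy":0,"wz":0},{"dx":0.1,"dy":0,"dz":9,"wx":0,"wy":0,"wz":0}]'
```

```text
t: 8.55
eef_pos: [0.588, 0.3234, 0.0497]
ee_rot: [-3.141, -0.0, -0.013]
force: [0.3, 0.3, -1.3]
width: 0.0572
gripper_force: 25.0
```

```bash
python3 -m crank '[{"dx":0,"dy":0,"dz":0.05,"wx":0,"wy":0,"wz":0},{"dx":0,"dy":0,"dz":0.05,"wx":0,"wy":0,"wz":0},{"dx":0,"dy":0,"dz":0.05,"wx":0,"wy":0,"wz":0},{"dx":0,"dy":0,"dz":0.05,"wx":0,"wy":0,"wz":0},{"dx":0,"dy":0,"dz":0,"wx":0,"wy":0,"wz":0},{"dx":0,"dy":0,"dz":-1,"wx":0,"wy":0,"wz":0},{"dx":0,"dy":0,"dz":-3,"wx":0,"wy":0,"wz":0},{"dx":0,"dy":0,"dz":-6,"wx":0,"wy":0,"wz":0},{"dx":0,"dy":0,"dz":-9,"wx":0,"wy":0,"wz":0},{"dx":0,"dy":0,"dz":-10,"wx":0,"wy":0,"wz":0}]' 8.7; python3 go.py .6855 -.0065 .10 -17.3
```

```text
t: 9.8
eef_pos: [0.5889, 0.324, 0.1526]
ee_rot: [-3.139, -0.003, -0.013]
force: [1.1, -0.2, -0.2]
width: 0.0873
gripper_force: 0.0
[0.6855, -0.0065, 0.1, -17.3] d [10.08 32.93  5.21] w [-0.2 -0.2 16.5]
```

```bash
python3 -m crank '[{"dx":1,"dy":3.3,"dz":0,"wx":0,"wy":0,"wz":1.6},{"dx":2.2,"dy":7.5,"dz":0,"wx":0,"wy":0,"wz":4},{"dx":3.7,"dy":12,"dz":0.5,"wx":0,"wy":0,"wz":6},{"dx":5.1,"dy":17,"dz":1,"wx":0,"wy":0,"wz":8.5},{"dx":6.6,"dy":22,"dz":2,"wx":0,"wy":0,"wz":11},{"dx":8,"dy":26.5,"dz":3,"wx":0,"wy":0,"wz":13.5},{"dx":9.2,"dy":30,"dz":4,"wx":0,"wy":0,"wz":15.5},{"dx":9.8,"dy":32.2,"dz":4.8,"wx":0,"wy":0,"wz":16.3},{"dx":10.1,"dy":32.9,"dz":5.2,"wx":0,"wy":0,"wz":16.5},{"dx":10.1,"dy":32.9,"dz":5.2,"wx":0,"wy":0,"wz":16.5}]'; python3 go.py .6855 -.0065 .015 -17.3
```

```text
t: 11.05
eef_pos: [0.6843, -0.0069, 0.0972]
ee_rot: [3.141, 0.001, -0.301]
force: [0.5, 0.7, 0.9]
width: 0.0873
gripper_force: 0.0
[0.6855, -0.0065, 0.015, -17.3] d [ 0.11 -0.07  8.22] w [0. 0. 0.]
```

```bash
python3 -m crank '[{"dx":0.1,"dy":-0.1,"dz":2,"wx":0,"wy":0,"wz":0},{"dx":0.1,"dy":-0.1,"dz":4,"wx":0,"wy":0,"wz":0},{"dx":0.1,"dy":-0.1,"dz":5.8,"wx":0,"wy":0,"wz":0},{"dx":0.1,"dy":-0.1,"dz":7,"wx":0,"wy":0,"wz":0},{"dx":0.1,"dy":-0.1,"dz":7.8,"wx":0,"wy":0,"wz":0},{"dx":0.1,"dy":-0.1,"dz":8.2,"wx":0,"wy":0,"wz":0},{"dx":0.1,"dy":-0.1,"dz":8.2,"wx":0,"wy":0,"wz":0},{"dx":0.1,"dy":-0.1,"dz":8.2,"wx":0,"wy":0,"wz":0},{"dx":0.1,"dy":-0.1,"dz":8.2,"wx":0,"wy":0,"wz":0},{"dx":0.1,"dy":-0.1,"dz":8.2,"wx":0,"wy":0,"wz":0}]'; python3 -m crank '[{"dx":0,"dy":0,"dz":0,"wx":0,"wy":0,"wz":0},{"dx":0,"dy":0,"dz":0,"wx":0,"wy":0,"wz":0},{"dx":0,"dy":0,"dz":0,"wx":0,"wy":0,"wz":0},{"dx":0,"dy":0,"dz":0,"wx":0,"wy":0,"wz":0},{"dx":0,"dy":0,"dz":0,"wx":0,"wy":0,"wz":0},{"dx":0,"dy":0,"dz":0,"wx":0,"wy":0,"wz":0},{"dx":0,"dy":0,"dz":0,"wx":0,"wy":0,"wz":0},{"dx":0,"dy":0,"dz":0,"wx":0,"wy":0,"wz":0},{"dx":0,"dy":0,"dz":0,"wx":0,"wy":0,"wz":0},{"dx":0,"dy":0,"dz":0,"wx":0,"wy":0,"wz":0}]' 3.5 25; python3 go.py .6855 -.0065 .14 -17.3 .5023 .3239 .14 -.8
```

```text
t: 12.3
eef_pos: [0.6859, -0.0064, 0.0159]
ee_rot: [-3.141, -0.0, -0.301]
force: [-0.8, 0.3, 0.5]
width: 0.0869
gripper_force: 0.0
t: 13.55
eef_pos: [0.6857, -0.0064, 0.0155]
ee_rot: [3.142, 0.0, -0.301]
force: [-0.5, -0.1, -0.7]
width: 0.0498
gripper_force: 25.0
[0.6855, -0.0065, 0.14, -17.3] d [ -0.02   0.02 -12.45] w [0. 0. 0.]
[0.5023, 0.3239, 0.14, -0.8] d [-27.32 -26.1  -12.45] w [  0.    0.  -16.5]
```

```bash
python3 -m crank '[{"dx":0,"dy":0,"dz":-3,"wx":0,"wy":0,"wz":0},{"dx":0,"dy":0,"dz":-7,"wx":0,"wy":0,"wz":0},{"dx":-1.6,"dy":-1.5,"dz":-11,"wx":0,"wy":0,"wz":-1},{"dx":-5,"dy":-4.8,"dz":-12.4,"wx":0,"wy":0,"wz":-3},{"dx":-9,"dy":-8.6,"dz":-12.4,"wx":0,"wy":0,"wz":-5.5},{"dx":-13.2,"dy":-12.6,"dz":-12.4,"wx":0,"wy":0,"wz":-8},{"dx":-17.4,"dy":-16.6,"dz":-12.4,"wx":0,"wy":0,"wz":-10.5},{"dx":-21.5,"dy":-20.5,"dz":-12.4,"wx":0,"wy":0,"wz":-13},{"dx":-25,"dy":-23.9,"dz":-12.4,"wx":0,"wy":0,"wz":-15},{"dx":-27.3,"dy":-26.1,"dz":-12.4,"wx":0,"wy":0,"wz":-16.5}]'; python3 go.py .5023 .3239 .0195 -.8
```

```text
t: 14.8
eef_pos: [0.501, 0.3258, 0.1395]
ee_rot: [-3.141, 0.0, -0.011]
force: [0.4, -0.3, -1.2]
width: 0.05
gripper_force: 25.0
[0.5023, 0.3239, 0.0195, -0.8] d [ 0.13  0.19 12.  ] w [-0.   0.   0.2]
```

```bash
python3 -m crank '[{"dx":0.1,"dy":0.1,"dz":2,"wx":0,"wy":0,"wz":0},{"dx":0.1,"dy":0.1,"dz":4.5,"wx":0,"wy":0,"wz":0},{"dx":0.1,"dy":0.1,"dz":7,"wx":0,"wy":0,"wz":0},{"dx":0.1,"dy":0.1,"dz":9,"wx":0,"wy":0,"wz":0},{"dx":0.1,"dy":0.1,"dz":10.3,"wx":0,"wy":0,"wz":0},{"dx":0.1,"dy":0.1,"dz":11.1,"wx":0,"wy":0,"wz":0},{"dx":0.1,"dy":0.1,"dz":11.5,"wx":0,"wy":0,"wz":0},{"dx":0.1,"dy":0.1,"dz":11.8,"wx":0,"wy":0,"wz":0},{"dx":0.1,"dy":0.1,"dz":12,"wx":0,"wy":0,"wz":0},{"dx":0.1,"dy":0.1,"dz":12,"wx":0,"wy":0,"wz":0}]'; python3 -m crank '[{"dx":0,"dy":0,"dz":0.05,"wx":0,"wy":0,"wz":0},{"dx":0,"dy":0,"dz":0.05,"wx":0,"wy":0,"wz":0},{"dx":0,"dy":0,"dz":0.05,"wx":0,"wy":0,"wz":0},{"dx":0,"dy":0,"dz":0.05,"wx":0,"wy":0,"wz":0},{"dx":0,"dy":0,"dz":0,"wx":0,"wy":0,"wz":0},{"dx":0,"dy":0,"dz":-1,"wx":0,"wy":0,"wz":0},{"dx":0,"dy":0,"dz":-3,"wx":0,"wy":0,"wz":0},{"dx":0,"dy":0,"dz":-6.5,"wx":0,"wy":0,"wz":0},{"dx":0,"dy":0,"dz":-10.5,"wx":0,"wy":0,"wz":0},{"dx":0,"dy":0,"dz":-12,"wx":0,"wy":0,"wz":0}]' 8.7; python3 go.py .6841 -.1393 .13 23.8
python3 - <<'E'
from fit import *
save('scene','s2.png',(330,160,460,290),4)
E
```

```text
t: 16.05
eef_pos: [0.5036, 0.3229, 0.0197]
ee_rot: [-3.141, -0.0, -0.013]
force: [-0.6, -0.3, -2.1]
width: 0.0495
gripper_force: 25.0
t: 17.3
eef_pos: [0.5045, 0.3238, 0.1431]
ee_rot: [-3.138, -0.003, -0.013]
force: [0.2, 0.7, -1.0]
width: 0.0868
gripper_force: 0.0
[0.6841, -0.1393, 0.13, 23.8] d [18.55 46.08  1.22] w [ -0.1  -0.2 -24.5]
```

View pics/s2.png

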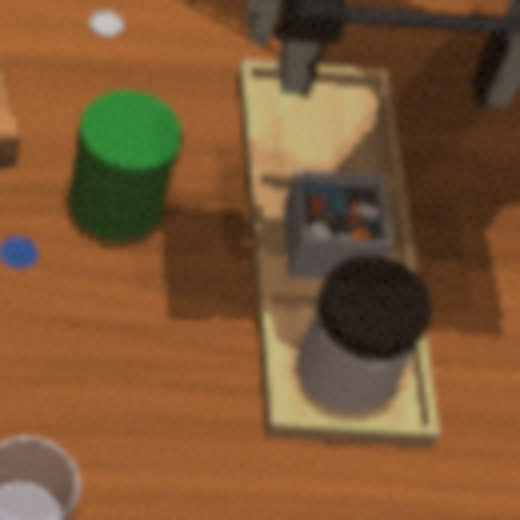

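The crop shows the tin in the middle compartment at (340,225) and the large jar in the end one at (365,340). Both are upright inside the walls. Next, the spreader.

```bash
python3 -m crank '[{"dx":1.5,"dy":3.7,"dz":0,"wx":0,"wy":0,"wz":-2},{"dx":3.5,"dy":8.7,"dz":0,"wx":0,"wy":0,"wz":-4.5},{"dx":5.7,"dy":14.2,"dz":0.5,"wx":0,"wy":0,"wz":-7.5},{"dx":7.9,"dy":19.7,"dz":1,"wx":0,"wy":0,"wz":-10.5},{"dx":10.1,"dy":25.2,"dz":1.2,"wx":0,"wy":0,"wz":-13.5},{"dx":12.4,"dy":30.7,"dz":1.2,"wx":0,"wy":0,"wz":-16.5},{"dx":14.6,"dy":36.2,"dz":1.2,"wx":0,"wy":0,"wz":-19.5},{"dx":16.8,"dy":41.7,"dz":1.2,"wx":0,"wy":0,"wz":-22.5},{"dx":18.2,"dy":45.2,"dz":1.2,"wx":0,"wy":0,"wz":-24.3},{"dx":18.5,"dy":46.1,"dz":1.2,"wx":0,"wy":0,"wz":-24.5}]' 6; python3 go.py .6841 -.1393 .0155 23.8
python3 - <<'E'
from h import *
save('wrist','w2.png')
E
```

```text
t: 18.6
eef_pos: [0.682, -0.143, 0.1259]
ee_rot: [-3.141, 0.002, 0.412]
force: [-0.7, 1.0, -0.7]
width: 0.0602
gripper_force: 0.0
[0.6841, -0.1393, 0.0155, 23.8] d [ 0.36 -0.24 11.04] w [-0.   0.1 -0.2]
```

View pics/w2.png

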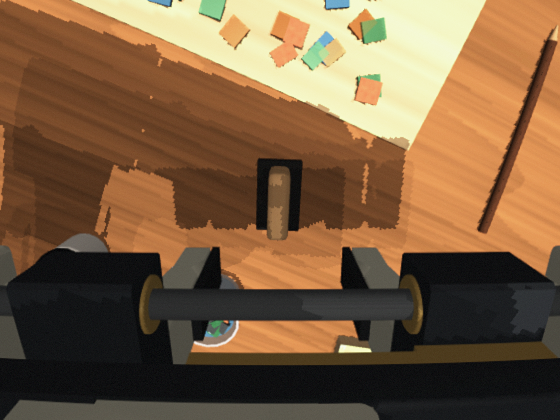

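The wrist view shows the spreader at (279,195), its rib in line with the fingers. The full cup at (215,325) is clear of the finger paths.

```bash
python3 -m crank '[{"dx":0.2,"dy":-0.1,"dz":2.5,"wx":0,"wy":0,"wz":0},{"dx":0.2,"dy":-0.1,"dz":5,"wx":0,"wy":0,"wz":0},{"dx":0.2,"dy":-0.1,"dz":7.5,"wx":0,"wy":0,"wz":0},{"dx":0.2,"dy":-0.1,"dz":9.3,"wx":0,"wy":0,"wz":0},{"dx":0.2,"dy":-0.1,"dz":10.4,"wx":0,"wy":0,"wz":0},{"dx":0.2,"dy":-0.1,"dz":10.9,"wx":0,"wy":0,"wz":0},{"dx":0.2,"dy":-0.1,"dz":10.9,"wx":0,"wy":0,"wz":0},{"dx":0.2,"dy":-0.1,"dz":10.9,"wx":0,"wy":0,"wz":0},{"dx":0.2,"dy":-0.1,"dz":10.9,"wx":0,"wy":0,"wz":0},{"dx":0.2,"dy":-0.1,"dz":10.9,"wx":0,"wy":0,"wz":0}]'; python3 -m crank '[{"dx":0,"dy":0,"dz":0,"wx":0,"wy":0,"wz":0},{"dx":0,"dy":0,"dz":0,"wx":0,"wy":0,"wz":0},{"dx":0,"dy":0,"dz":0,"wx":0,"wy":0,"wz":0},{"dx":0,"dy":0,"dz":0,"wx":0,"wy":0,"wz":0},{"dx":0,"dy":0,"dz":0,"wx":0,"wy":0,"wz":0},{"dx":0,"dy":0,"dz":0,"wx":0,"wy":0,"wz":0},{"dx":0,"dy":0,"dz":0,"wx":0,"wy":0,"wz":0},{"dx":0,"dy":0,"dz":0,"wx":0,"wy":0,"wz":0},{"dx":0,"dy":0,"dz":0,"wx":0,"wy":0,"wz":0},{"dx":0,"dy":0,"dz":0,"wx":0,"wy":0,"wz":0}]' 0.5 25; python3 go.py .6841 -.1393 .14 23.8 .4173 .3251 .14 -.8
```

```text
t: 19.9
eef_pos: [0.684, -0.1389, 0.019]
ee_rot: [3.141, -0.001, 0.414]
force: [-0.0, 0.0, -1.6]
width: 0.0598
gripper_force: 0.0
t: 21.15
eef_pos: [0.6838, -0.1389, 0.0186]
ee_rot: [3.142, -0.0, 0.414]
force: [0.8, -1.4, -0.4]
width: 0.016
gripper_force: 24.9
[0.6841, -0.1393, 0.14, 23.8] d [ 1.000e-02  5.000e-02 -1.214e+01] w [ 0.  -0.  -0.1]
[0.4173, 0.3251, 0.14, -0.8] d [ -5.72 -53.2  -12.14] w [ 0.  -0.  24.5]
```

```bash
python3 -m crank '[{"dx":0,"dy":0,"dz":-3,"wx":0,"wy":0,"wz":0},{"dx":0,"dy":0,"dz":-7,"wx":0,"wy":0,"wz":0},{"dx":-0.2,"dy":-2,"dz":-11,"wx":0,"wy":0,"wz":1},{"dx":-0.7,"dy":-6,"dz":-12.1,"wx":0,"wy":0,"wz":3},{"dx":-1.2,"dy":-11,"dz":-12.1,"wx":0,"wy":0,"wz":5},{"dx":-1.7,"dy":-16,"dz":-12.1,"wx":0,"wy":0,"wz":7.5},{"dx":-2.3,"dy":-21,"dz":-12.1,"wx":0,"wy":0,"wz":10},{"dx":-2.8,"dy":-26,"dz":-12.1,"wx":0,"wy":0,"wz":12},{"dx":-3.3,"dy":-31,"dz":-12.1,"wx":0,"wy":0,"wz":14.5},{"dx":-3.8,"dy":-35,"dz":-12.1,"wx":0,"wy":0,"wz":16.5}]'; python3 go.py .4173 .3251 .14 -.8
```

```text
t: 22.4
eef_pos: [0.5068, 0.1677, 0.1396]
ee_rot: [-3.141, 0.0, 0.126]
force: [1.0, 0.2, -1.3]
width: 0.0159
gripper_force: 24.9
[0.4173, 0.3251, 0.14, -0.8] d [ -6.91 -16.74  -0.03] w [-0.  0.  8.]
```

```bash
python3 -m crank '[{"dx":-1.6,"dy":-3.9,"dz":0,"wx":0,"wy":0,"wz":2},{"dx":-3.3,"dy":-8,"dz":0,"wx":0,"wy":0,"wz":4},{"dx":-5,"dy":-12,"dz":0,"wx":0,"wy":0,"wz":6},{"dx":-6.3,"dy":-15.3,"dz":0,"wx":0,"wy":0,"wz":7.5},{"dx":-6.9,"dy":-16.7,"dz":0,"wx":0,"wy":0,"wz":8},{"dx":-6.9,"dy":-16.7,"dz":0,"wx":0,"wy":0,"wz":8},{"dx":-6.9,"dy":-16.7,"dz":1,"wx":0,"wy":0,"wz":8},{"dx":-6.9,"dy":-16.7,"dz":3,"wx":0,"wy":0,"wz":8},{"dx":-6.9,"dy":-16.7,"dz":4.5,"wx":0,"wy":0,"wz":8},{"dx":-6.9,"dy":-16.7,"dz":5,"wx":0,"wy":0,"wz":8}]'; python3 go.py .4173 .3251 .0226 -.8
```

```text
t: 23.65
eef_pos: [0.4185, 0.322, 0.0882]
ee_rot: [3.14, 0.001, -0.014]
force: [-0.0, 0.3, -2.0]
width: 0.0158
gripper_force: 24.9
[0.4173, 0.3251, 0.0226, -0.8] d [-0.12 -0.32  6.56] w [ 0.1  0.1 -0. ]
```

Lower, open to a moderate width, then rise.

```bash
python3 -m crank '[{"dx":-0.1,"dy":-0.2,"dz":1.5,"wx":0,"wy":0,"wz":0},{"dx":-0.1,"dy":-0.2,"dz":3,"wx":0,"wy":0,"wz":0},{"dx":-0.1,"dy":-0.2,"dz":4.3,"wx":0,"wy":0,"wz":0},{"dx":-0.1,"dy":-0.2,"dz":5.3,"wx":0,"wy":0,"wz":0},{"dx":-0.1,"dy":-0.2,"dz":5.9,"wx":0,"wy":0,"wz":0},{"dx":-0.1,"dy":-0.2,"dz":6.2,"wx":0,"wy":0,"wz":0},{"dx":-0.1,"dy":-0.2,"dz":6.4,"wx":0,"wy":0,"wz":0},{"dx":-0.1,"dy":-0.2,"dz":6.5,"wx":0,"wy":0,"wz":0},{"dx":-0.1,"dy":-0.2,"dz":6.6,"wx":0,"wy":0,"wz":0},{"dx":-0.1,"dy":-0.2,"dz":6.6,"wx":0,"wy":0,"wz":0}]'; python3 -m crank '[{"dx":0,"dy":0,"dz":0.05,"wx":0,"wy":0,"wz":0},{"dx":0,"dy":0,"dz":0.05,"wx":0,"wy":0,"wz":0},{"dx":0,"dy":0,"dz":0.05,"wx":0,"wy":0,"wz":0},{"dx":0,"dy":0,"dz":0.05,"wx":0,"wy":0,"wz":0},{"dx":0,"dy":0,"dz":0,"wx":0,"wy":0,"wz":0},{"dx":0,"dy":0,"dz":-1,"wx":0,"wy":0,"wz":0},{"dx":0,"dy":0,"dz":-3,"wx":0,"wy":0,"wz":0},{"dx":0,"dy":0,"dz":-6.5,"wx":0,"wy":0,"wz":0},{"dx":0,"dy":0,"dz":-10.5,"wx":0,"wy":0,"wz":0},{"dx":0,"dy":0,"dz":-12,"wx":0,"wy":0,"wz":0}]' 7; python3 go.py .564 -.0041 .13 0
```

```text
t: 24.9
eef_pos: [0.4177, 0.3253, 0.0236]
ee_rot: [-3.141, -0.0, -0.013]
force: [0.4, 0.2, -1.3]
width: 0.0157
gripper_force: 24.9
t: 26.15
eef_pos: [0.4184, 0.3263, 0.1468]
ee_rot: [-3.138, -0.003, -0.013]
force: [-0.2, 0.2, -0.7]
width: 0.07
gripper_force: 0.0
[0.564, -0.0041, 0.13, 0.0] d [14.98 32.85  1.6 ] w [-0.2 -0.2 -0.7]
```

```bash
python3 -m crank '[{"dx":1.5,"dy":3.3,"dz":0,"wx":0,"wy":0,"wz":-1.5},{"dx":3.5,"dy":7.7,"dz":0,"wx":0,"wy":0,"wz":-3.5},{"dx":5.8,"dy":12.8,"dz":0.3,"wx":0,"wy":0,"wz":-5.5},{"dx":8.1,"dy":17.9,"dz":0.6,"wx":0,"wy":0,"wz":-7.5},{"dx":10.4,"dy":23,"dz":1,"wx":0,"wy":0,"wz":-9.5},{"dx":12.5,"dy":27.5,"dz":1.3,"wx":0,"wy":0,"wz":-11.5},{"dx":14,"dy":30.8,"dz":1.6,"wx":0,"wy":0,"wz":-13},{"dx":14.8,"dy":32.5,"dz":1.6,"wx":0,"wy":0,"wz":-13.8},{"dx":15,"dy":32.8,"dz":1.6,"wx":0,"wy":0,"wz":-13.8},{"dx":15,"dy":32.8,"dz":1.6,"wx":0,"wy":0,"wz":-13.8}]' 7; python3 go.py .564 -.0041 .021 13
python3 - <<'E'
from h import *
save('wrist','w3.png')
E
```

```text
t: 27.4
eef_pos: [0.563, -0.0046, 0.1275]
ee_rot: [-3.141, 0.0, 0.227]
force: [0.8, -0.6, 0.5]
width: 0.0707
gripper_force: 0.0
[0.564, -0.0041, 0.021, 13.0] d [ 0.11 -0.03 10.65] w [-0.  0. -0.]
```

View pics/w3.png

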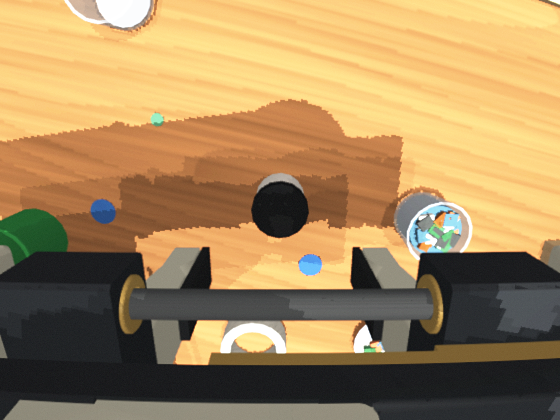

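The wrist view shows the small black-lidded jar at (280,207), centred between the fingers. The full cup at (438,230) is well clear.

```bash
python3 -m crank '[{"dx":0.1,"dy":0,"dz":2.5,"wx":0,"wy":0,"wz":0},{"dx":0.1,"dy":0,"dz":5,"wx":0,"wy":0,"wz":0},{"dx":0.1,"dy":0,"dz":7.5,"wx":0,"wy":0,"wz":0},{"dx":0.1,"dy":0,"dz":9.2,"wx":0,"wy":0,"wz":0},{"dx":0.1,"dy":0,"dz":10.2,"wx":0,"wy":0,"wz":0},{"dx":0.1,"dy":0,"dz":10.7,"wx":0,"wy":0,"wz":0},{"dx":0.1,"dy":0,"dz":10.7,"wx":0,"wy":0,"wz":0},{"dx":0.1,"dy":0,"dz":10.7,"wx":0,"wy":0,"wz":0},{"dx":0.1,"dy":0,"dz":10.7,"wx":0,"wy":0,"wz":0},{"dx":0.1,"dy":0,"dz":10.7,"wx":0,"wy":0,"wz":0}]'; python3 -m crank '[{"dx":0,"dy":0,"dz":0,"wx":0,"wy":0,"wz":0},{"dx":0,"dy":0,"dz":0,"wx":0,"wy":0,"wz":0},{"dx":0,"dy":0,"dz":0,"wx":0,"wy":0,"wz":0},{"dx":0,"dy":0,"dz":0,"wx":0,"wy":0,"wz":0},{"dx":0,"dy":0,"dz":0,"wx":0,"wy":0,"wz":0},{"dx":0,"dy":0,"dz":0,"wx":0,"wy":0,"wz":0},{"dx":0,"dy":0,"dz":0,"wx":0,"wy":0,"wz":0},{"dx":0,"dy":0,"dz":0,"wx":0,"wy":0,"wz":0},{"dx":0,"dy":0,"dz":0,"wx":0,"wy":0,"wz":0},{"dx":0,"dy":0,"dz":0,"wx":0,"wy":0,"wz":0}]' 2.5 20; python3 go.py .4729 -.3163 .13 13
```

```text
t: 28.7
eef_pos: [0.5644, -0.0045, 0.0209]
ee_rot: [-3.142, -0.001, 0.227]
force: [0.3, -0.6, -0.6]
width: 0.0699
gripper_force: 0.0
t: 29.95
eef_pos: [0.5643, -0.0045, 0.0206]
ee_rot: [-3.142, -0.0, 0.228]
force: [-0.0, 0.3, -0.1]
width: 0.0411
gripper_force: 20.0
[0.4729, -0.3163, 0.13, 13.0] d [-15.93  28.32 -10.94] w [-0. -0.  0.]
```

```bash
python3 -m crank '[{"dx":0,"dy":0,"dz":-3,"wx":0,"wy":0,"wz":0},{"dx":0,"dy":0,"dz":-7,"wx":0,"wy":0,"wz":0},{"dx":-1,"dy":1.8,"dz":-10.5,"wx":0,"wy":0,"wz":0},{"dx":-3.2,"dy":5.6,"dz":-10.9,"wx":0,"wy":0,"wz":0},{"dx":-5.8,"dy":10.3,"dz":-10.9,"wx":0,"wy":0,"wz":0},{"dx":-8.4,"dy":15,"dz":-10.9,"wx":0,"wy":0,"wz":0},{"dx":-11,"dy":19.6,"dz":-10.9,"wx":0,"wy":0,"wz":0},{"dx":-13.6,"dy":24.2,"dz":-10.9,"wx":0,"wy":0,"wz":0},{"dx":-15.4,"dy":27.4,"dz":-10.9,"wx":0,"wy":0,"wz":0},{"dx":-15.9,"dy":28.3,"dz":-10.9,"wx":0,"wy":0,"wz":0}]'; python3 go.py .4729 -.3163 .0246 13
python3 - <<'E'
from h import *
save('wrist','w4.png')
E
```

```text
t: 31.2
eef_pos: [0.472, -0.3178, 0.1292]
ee_rot: [-3.141, 0.001, 0.225]
force: [-0.2, 0.5, -1.6]
width: 0.0412
gripper_force: 20.0
[0.4729, -0.3163, 0.0246, 13.0] d [ 0.13 -0.13 10.46] w [-0.   0.  -0.1]
```

View pics/w4.png

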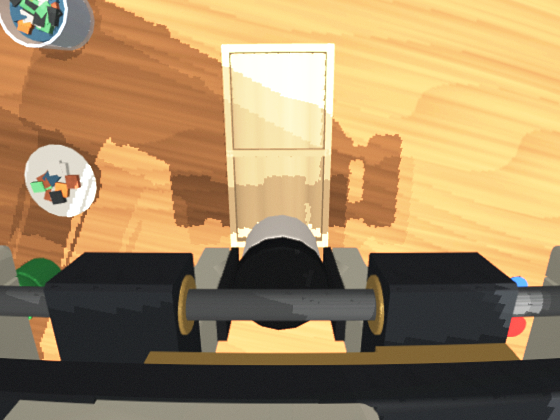

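The wrist view shows the jar held upright. The near compartment (rows 150–242, columns 232–328) lies right under the TCP spot at about (280,195).

```bash
python3 -m crank '[{"dx":0.1,"dy":-0.1,"dz":2,"wx":0,"wy":0,"wz":0},{"dx":0.1,"dy":-0.1,"dz":4.5,"wx":0,"wy":0,"wz":0},{"dx":0.1,"dy":-0.1,"dz":6.7,"wx":0,"wy":0,"wz":0},{"dx":0.1,"dy":-0.1,"dz":8.3,"wx":0,"wy":0,"wz":0},{"dx":0.1,"dy":-0.1,"dz":9.3,"wx":0,"wy":0,"wz":0},{"dx":0.1,"dy":-0.1,"dz":9.8,"wx":0,"wy":0,"wz":0},{"dx":0.1,"dy":-0.1,"dz":10.1,"wx":0,"wy":0,"wz":0},{"dx":0.1,"dy":-0.1,"dz":10.3,"wx":0,"wy":0,"wz":0},{"dx":0.1,"dy":-0.1,"dz":10.5,"wx":0,"wy":0,"wz":0},{"dx":0.1,"dy":-0.1,"dz":10.5,"wx":0,"wy":0,"wz":0}]'; python3 -m crank '[{"dx":0,"dy":0,"dz":0.05,"wx":0,"wy":0,"wz":0},{"dx":0,"dy":0,"dz":0.05,"wx":0,"wy":0,"wz":0},{"dx":0,"dy":0,"dz":0.05,"wx":0,"wy":0,"wz":0},{"dx":0,"dy":0,"dz":0.05,"wx":0,"wy":0,"wz":0},{"dx":0,"dy":0,"dz":0,"wx":0,"wy":0,"wz":0},{"dx":0,"dy":0,"dz":-1,"wx":0,"wy":0,"wz":0},{"dx":0,"dy":0,"dz":-3,"wx":0,"wy":0,"wz":0},{"dx":0,"dy":0,"dz":-6.5,"wx":0,"wy":0,"wz":0},{"dx":0,"dy":0,"dz":-10,"wx":0,"wy":0,"wz":0},{"dx":0,"dy":0,"dz":-10.5,"wx":0,"wy":0,"wz":0}]' 7.6; python3 go.py .573 -.1252 .12 13
```

```text
t: 32.5
eef_pos: [0.4739, -0.3149, 0.0247]
ee_rot: [3.141, -0.0, 0.227]
force: [0.0, -0.3, -0.3]
width: 0.0416
gripper_force: 20.0
t: 33.75
eef_pos: [0.4756, -0.3155, 0.1331]
ee_rot: [3.139, -0.005, 0.228]
force: [-0.0, 0.6, -1.0]
width: 0.0759
gripper_force: 0.0
[0.573, -0.1252, 0.12, 13.0] d [ 13.79 -16.34   1.33] w [ 0.2 -0.3  0.1]
```

```bash
python3 -m crank '[{"dx":1.4,"dy":-1.6,"dz":0,"wx":0,"wy":0,"wz":0},{"dx":3.5,"dy":-4.1,"dz":0,"wx":0,"wy":0,"wz":0},{"dx":6,"dy":-7.1,"dz":0.3,"wx":0,"wy":0,"wz":0},{"dx":8.5,"dy":-10,"dz":0.6,"wx":0,"wy":0,"wz":0},{"dx":11,"dy":-13,"dz":1,"wx":0,"wy":0,"wz":0},{"dx":12.9,"dy":-15.2,"dz":1.3,"wx":0,"wy":0,"wz":0},{"dx":13.7,"dy":-16.2,"dz":1.3,"wx":0,"wy":0,"wz":0},{"dx":13.8,"dy":-16.3,"dz":1.3,"wx":0,"wy":0,"wz":0},{"dx":13.8,"dy":-16.3,"dz":1.3,"wx":0,"wy":0,"wz":0},{"dx":13.8,"dy":-16.3,"dz":1.3,"wx":0,"wy":0,"wz":0}]'; python3 go.py .573 -.1252 .017 13
python3 - <<'E'
from h import *
save('wrist','w5.png')
E
```

```text
t: 35.0
eef_pos: [0.5712, -0.1257, 0.1167]
ee_rot: [3.142, -0.0, 0.226]
force: [-0.0, 0.2, 0.4]
width: 0.0762
gripper_force: 0.0
[0.573, -0.1252, 0.017, 13.0] d [ 0.19 -0.01  9.97] w [ 0. -0. -0.]
```

View pics/w5.png

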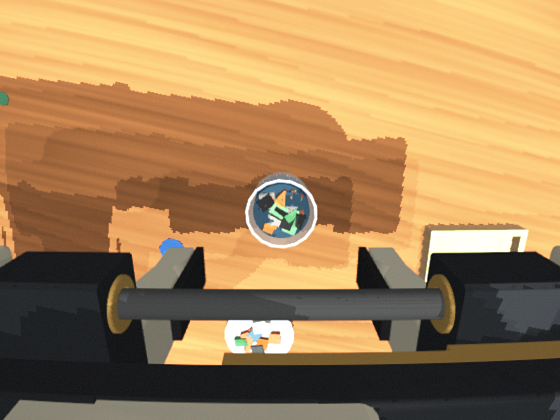

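The full cup at (281,212) holds tiles and is centred between the fingers. The saucer at (258,337) is low and clear.

```bash
python3 -m crank '[{"dx":0.1,"dy":0,"dz":2.5,"wx":0,"wy":0,"wz":0},{"dx":0.1,"dy":0,"dz":5,"wx":0,"wy":0,"wz":0},{"dx":0.1,"dy":0,"dz":7.2,"wx":0,"wy":0,"wz":0},{"dx":0.1,"dy":0,"dz":8.7,"wx":0,"wy":0,"wz":0},{"dx":0.1,"dy":0,"dz":9.6,"wx":0,"wy":0,"wz":0},{"dx":0.1,"dy":0,"dz":10,"wx":0,"wy":0,"wz":0},{"dx":0.1,"dy":0,"dz":10,"wx":0,"wy":0,"wz":0},{"dx":0.1,"dy":0,"dz":10,"wx":0,"wy":0,"wz":0},{"dx":0.1,"dy":0,"dz":10,"wx":0,"wy":0,"wz":0},{"dx":0.1,"dy":0,"dz":10,"wx":0,"wy":0,"wz":0}]'; python3 -m crank '[{"dx":0,"dy":0,"dz":0,"wx":0,"wy":0,"wz":0},{"dx":0,"dy":0,"dz":0,"wx":0,"wy":0,"wz":0},{"dx":0,"dy":0,"dz":0,"wx":0,"wy":0,"wz":0},{"dx":0,"dy":0,"dz":0,"wx":0,"wy":0,"wz":0},{"dx":0,"dy":0,"dz":0,"wx":0,"wy":0,"wz":0},{"dx":0,"dy":0,"dz":0,"wx":0,"wy":0,"wz":0},{"dx":0,"dy":0,"dz":0,"wx":0,"wy":0,"wz":0},{"dx":0,"dy":0,"dz":0,"wx":0,"wy":0,"wz":0},{"dx":0,"dy":0,"dz":0,"wx":0,"wy":0,"wz":0},{"dx":0,"dy":0,"dz":0,"wx":0,"wy":0,"wz":0}]' 4 20; python3 go.py .5479 -.2989 .13 13
```

```text
t: 36.3
eef_pos: [0.5727, -0.1247, 0.0169]
ee_rot: [3.142, -0.001, 0.228]
force: [0.1, 0.7, 0.2]
width: 0.0764
gripper_force: 0.0
t: 37.55
eef_pos: [0.5726, -0.1247, 0.0166]
ee_rot: [3.142, -0.0, 0.227]
force: [0.7, -0.9, -0.9]
width: 0.0499
gripper_force: 20.0
[0.5479, -0.2989, 0.13, 13.0] d [ -6.33  16.41 -11.34] w [ 0. -0.  0.]
```

Lift and carry more slowly, since the cup tapers.

```bash
python3 -m crank '[{"dx":0,"dy":0,"dz":-2,"wx":0,"wy":0,"wz":0},{"dx":0,"dy":0,"dz":-5,"wx":0,"wy":0,"wz":0},{"dx":-0.4,"dy":1,"dz":-8.5,"wx":0,"wy":0,"wz":0},{"dx":-1.4,"dy":3.5,"dz":-11,"wx":0,"wy":0,"wz":0},{"dx":-2.6,"dy":6.8,"dz":-11.3,"wx":0,"wy":0,"wz":0},{"dx":-3.9,"dy":10.2,"dz":-11.3,"wx":0,"wy":0,"wz":0},{"dx":-5.2,"dy":13.4,"dz":-11.3,"wx":0,"wy":0,"wz":0},{"dx":-6,"dy":15.6,"dz":-11.3,"wx":0,"wy":0,"wz":0},{"dx":-6.3,"dy":16.3,"dz":-11.3,"wx":0,"wy":0,"wz":0},{"dx":-6.3,"dy":16.4,"dz":-11.3,"wx":0,"wy":0,"wz":0}]'; python3 go.py .5479 -.2989 .0206 13
python3 - <<'E'
from h import *
save('side','d6.png',(240,200,400,360),4)
E
```

```text
t: 38.8
eef_pos: [0.5479, -0.2987, 0.1293]
ee_rot: [-3.141, 0.0, 0.227]
force: [1.1, 0.3, -1.2]
width: 0.0499
gripper_force: 20.0
[0.5479, -0.2989, 0.0206, 13.0] d [ 0.    0.03 10.87] w [-0.  0. -0.]
```

View pics/d6.png

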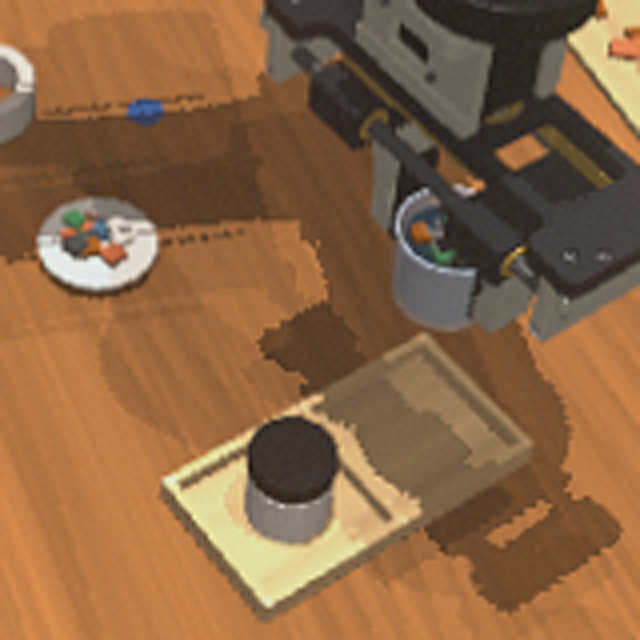

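The crop shows the small jar standing in its compartment at (290,480), and the cup hanging upright from the fingers at (435,260).

```bash
python3 -m crank '[{"dx":0,"dy":0,"dz":2,"wx":0,"wy":0,"wz":0},{"dx":0,"dy":0,"dz":4.5,"wx":0,"wy":0,"wz":0},{"dx":0,"dy":0,"dz":6.7,"wx":0,"wy":0,"wz":0},{"dx":0,"dy":0,"dz":8.5,"wx":0,"wy":0,"wz":0},{"dx":0,"dy":0,"dz":9.6,"wx":0,"wy":0,"wz":0},{"dx":0,"dy":0,"dz":10.2,"wx":0,"wy":0,"wz":0},{"dx":0,"dy":0,"dz":10.5,"wx":0,"wy":0,"wz":0},{"dx":0,"dy":0,"dz":10.7,"wx":0,"wy":0,"wz":0},{"dx":0,"dy":0,"dz":10.9,"wx":0,"wy":0,"wz":0},{"dx":0,"dy":0,"dz":10.9,"wx":0,"wy":0,"wz":0}]'; python3 -m crank '[{"dx":0,"dy":0,"dz":0.05,"wx":0,"wy":0,"wz":0},{"dx":0,"dy":0,"dz":0.05,"wx":0,"wy":0,"wz":0},{"dx":0,"dy":0,"dz":0.05,"wx":0,"wy":0,"wz":0},{"dx":0,"dy":0,"dz":0.05,"wx":0,"wy":0,"wz":0},{"dx":0,"dy":0,"dz":0,"wx":0,"wy":0,"wz":0},{"dx":0,"dy":0,"dz":-1,"wx":0,"wy":0,"wz":0},{"dx":0,"dy":0,"dz":-3,"wx":0,"wy":0,"wz":0},{"dx":0,"dy":0,"dz":-6.5,"wx":0,"wy":0,"wz":0},{"dx":0,"dy":0,"dz":-10.5,"wx":0,"wy":0,"wz":0},{"dx":0,"dy":0,"dz":-13,"wx":0,"wy":0,"wz":0}]' 7.6;  python3 - <<'E'
from h import *
s=arm.grab_frame('scene');d=arm.grab_frame('side')
a=[s[165:285,365:465],s[160:280,110:210],d[100:220,170:290],d[260:380,270:390]]
a=[cv2.resize(x,(380,285)) for x in a]
cv2.imwrite('pics/f.png',np.vstack([np.hstack(a[:2]),np.hstack(a[2:])])[:,:,::-1])
for cam in('scene','side'):
  for n in('tile_cup','empty_cup','sanding_block','small_jar','large_jar','tile_tin','spreader'):
    print(cam,n,[np.round(x['centre'],3).tolist() for x in arm.mark_of(cam,n)[:3]])
E
```

```text
t: 40.1
eef_pos: [0.5482, -0.2988, 0.0207]
ee_rot: [3.141, -0.0, 0.227]
force: [-0.1, 0.2, -1.4]
width: 0.0497
gripper_force: 20.0
t: 41.35
eef_pos: [0.5489, -0.299, 0.1537]
ee_rot: [3.14, -0.003, 0.228]
force: [-0.1, 0.6, 0.1]
width: 0.076
gripper_force: 0.0
scene tile_cup [[0.547, -0.295, 0.001], [0.59, 0.319, 0.005], [0.504, 0.325, 0.005]]
scene empty_cup []
scene sanding_block [[0.423, 0.119, 0.002]]
scene small_jar [[0.473, -0.315, 0.005], [0.346, -0.12, 0.003], [0.589, 0.322, 0.007]]
scene large_jar [[0.481, 0.2, -0.002]]
scene tile_tin []
scene spreader [[0.414, 0.324, 0.0]]
side tile_cup [[0.544, -0.303, 0.005]]
side empty_cup [[0.69, 0.143, 0.002], [0.505, 0.326, 0.001]]
side sanding_block [[0.424, 0.119, -0.0]]
side small_jar [[0.477, -0.315, 0.008], [0.349, -0.118, 0.003]]
side large_jar [[0.586, 0.327, 0.002], [0.481, 0.202, -0.002], [0.501, 0.324, 0.004]]
side tile_tin [[0.501, 0.323, -0.002], [0.426, 0.116, -0.001]]
side spreader [[0.417, 0.323, 0.004]]
```

View pics/f.png

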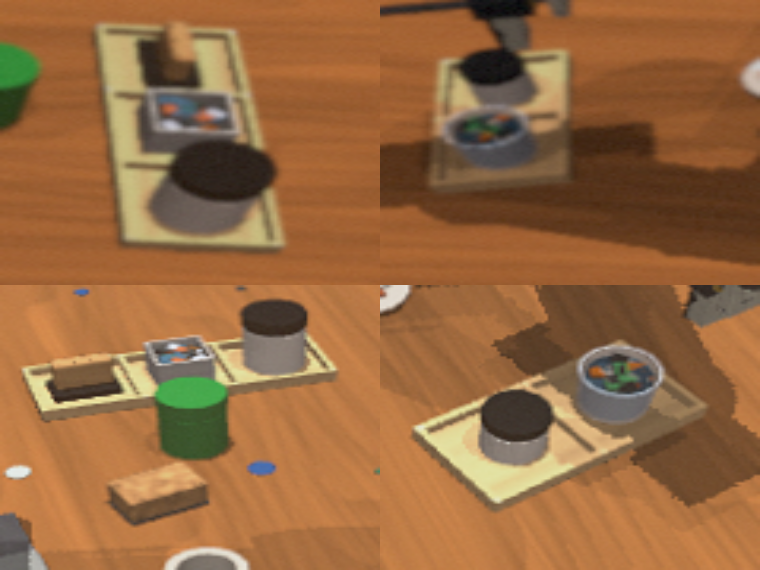

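All five kit things stand upright, one to a compartment. The empty cup and sanding block are where they started, and the gripper is clear.

```bash
python3 -c "
from station import arm
print(arm.job_done())"
```

```text
the job is handed in; nothing more can be done
None
```

Both kits are made up and the job is handed in at about 42 s: large jar, spreader and tin in the three-compartment tray, small jar and full cup in the two-compartment tray, all upright in the final pictures, with the empty cup and sanding block left where they stood (the hand-in gave no verdict).

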